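# Load the cut-off saw's tube magazine

## Robot

A 6-joint arm with a two-finger parallel gripper is mounted at the origin on the work surface. World frame = base frame: x ahead of the robot, y to its left, z up, the work surface at z = 0. Lengths are in m, angles in rad, forces in N, time in s.
With the tool pointing down it reaches from about 0.4 to 0.825 m from the base axis. Payload 7 kg.
Tool frame: the origin (TCP) lies on the centre line of the jaws, within the pads' length; the fingertips stand 22 mm ahead of it and the grasp point (between the pads) lies 3 mm ahead of it; z points along the fingers, y is the direction in which the jaws open and shut (so a half turn about z gives the same grasp; the last joint's range is limited). The gripper opens to 88 mm and grips with 3 to 60 N. Pads are 19 mm wide; open, the fingers measure 130 mm over their backs; the gripper's body (78 mm by 193 mm) begins 47 mm behind the grasp point.
Start: joints at [-1.051, 0.359, 0.012, 0, -1.224, -0.288], TCP at [0.155, -0.657, 0.249] pointing down, gripper open.
Joint ranges: [-3.07, 3.07], [-1.43, 2.12], [-1.02, 1.25], [-3.03, 1.67], [-3.05, -0], [-3.03, 3.03]. Speed limits (rad/s): [2.39, 2.39, 3.01, 3.14, 3.14, 3.14].

## Interface

Orientations are given as [roll, pitch, yaw] about the fixed x, y, z axes, in that order (R = Rz(yaw) Ry(pitch) Rx(roll)).
In Python, from station import arm gives the robot as it stands. The module is installed in compiled form; this text tells all that it offers.
- The arm moves only by the tool arm_command, never from a script. Its argument "motion" is a list of rows, each a list of 3 entries, a list of its own where there are three numbers: the shift along the tool's x, y, z in mm, then the turn, a rotation vector about the tool's x, y, z in degrees, then the opening, from 0 (shut) to 1 (fully open). In form: [[[tx, ty, tz], [wx, wy, wz], grip], ...]. A call has 1 to 20 rows; each row shifts and turns the commanded pose from where the row before left it, along the tool's axes as they then stand; what a row does not reach is not made up. A row lasts 1/12 s, in which the tool goes at most 41.7 mm and 7.16 degrees, less where a joint would pass 70% of its speed; a pose out of reach is approached as far as the arm can. A call is refused whole if a number of a shift passes 41.7 or a number of a turn 7.16, either way. A call with a gripper value outside its range is refused whole. The fingers move at their own pace and stop on an object; "newtons" is the grip in N (left out, the last holds). Time passes only in rows, so rows that do not move let the fingers close. It gives the time, the measured TCP pose, the force and the opening at its end, in the units of the state.
- arm.get_state(): the state, without advancing time (a new reading comes with each control period).
- arm.grab_frame(name): name is "scene" or "side" or "wrist"; returns the picture (480x640x3 uint8, red, green, blue); there is no depth.
- arm.camera_info(name): a dict with "fov_y" (degrees; the focal length in pixels is half the picture's height over the tangent of half this angle, whatever the lens; pixels are square), "cx", "cy" (the principal point, pixels), "view" (4x4, takes a point from world to camera coordinates); the wrist camera has in their place "tool_from_camera" (4x4, takes a point from camera to tool coordinates, whose origin is the TCP and whose axes are the flange's). Camera axes: x right, y down, z forward; pixel columns grow to the right and rows downward; lengths in m; the calibration is good to about 2 mm. A picture is of the moment at which its call begins: read the wrist's pose just before it. camera_info takes no time and is no camera call.
- arm.job_done(): hands the job in, once; it reports no verdict.
The state is a dict: "t": time; "q": joint angles; "qd": joint speeds; "joint_efforts": joint torques, N m; "eef_pos": TCP position; "ee_rot": TCP orientation; "force": force on the tool from outside, world axes, zero at the start; "moment": the same for the moment, N m; "width": finger opening in m.
Only numpy, scipy, OpenCV 4.12 (cv2) and the standard library are available. Lean on these libraries where they do the work, as an engineer would, in place of code of your own. Each camera call takes 0.05 s, during which the arm holds its last target. There are 200 camera calls.

## Task

Load the saw's magazine: draw its keeper fully open, take every square steel tube out of the slotted tray, lay it crosswise on the open infeed of the magazine and slide it in under the two lips, towards the stop, until all the tubes are past the keeper, while it is still open. Then slide the keeper fully shut behind them, and leave the other things on the bench where they are.

Things in the scene. Friction and masses are not known exactly. Their poses are not given: they have to be found in the camera images.
- tube1_center (a point): Centre (on the axis, half-way along) of a plain square steel tube, 36 x 36 mm, 170 mm long, about 0.3 kg. Its x axis runs along the tube. At the start it lies in a slot of the tray, its centre 24 mm above the bench. Three or four tubes are present; an absent one reads None. All tubes are alike and may go in any order.
- tube2_center (a point): Centre (on the axis, half-way along) of a plain square steel tube, 36 x 36 mm, 170 mm long, about 0.3 kg. Its x axis runs along the tube. At the start it lies in a slot of the tray, its centre 24 mm above the bench. Three or four tubes are present; an absent one reads None. All tubes are alike and may go in any order.
- tube3_center (a point): Centre (on the axis, half-way along) of a plain square steel tube, 36 x 36 mm, 170 mm long, about 0.3 kg. Its x axis runs along the tube. At the start it lies in a slot of the tray, its centre 24 mm above the bench. Three or four tubes are present; an absent one reads None. All tubes are alike and may go in any order.
- tube4_center (a point): Centre (on the axis, half-way along) of a plain square steel tube, 36 x 36 mm, 170 mm long, about 0.3 kg. Its x axis runs along the tube. At the start it lies in a slot of the tray, its centre 24 mm above the bench. Three or four tubes are present; an absent one reads None. All tubes are alike and may go in any order.
- tube1: The same tube as tube1_center; origin also at its centre, x axis along the tube.
- tube2: The same tube as tube2_center; origin also at its centre, x axis along the tube.
- tube3: The same tube as tube3_center; origin also at its centre, x axis along the tube.
- tube4: The same tube as tube4_center; origin also at its centre, x axis along the tube.
- tray: Fixed grey plastic tray, 212 mm (its x) by 324 mm (its y), 40 mm high, walls 6 mm, floor 6 mm thick. Origin: centre of its underside. Its four slots run along its x, at y = -96, -32, 32 and 96 mm, each between two ribs 6 mm wide that rise 8 mm above the floor. Each tube lies along a slot.
- magazine: Fixed flat channel: aluminium floor 6 mm thick, grey side walls, inner width 190 mm (x = -95 to 95). Origin on the bench below its centre line; tubes lie along its x and slide towards its +y. Under the lips (y = -38 to 118 mm) four tubes fit side by side with 12 mm to spare, so push them up to each other and the stop. A tube on its floor has its centre 24 mm above the bench.
- infeed (a point): Centre of the magazine's open infeed, on its floor, 6 mm above the bench, at magazine y = -97 mm. The infeed reaches from y = -150 to -50 mm; its side walls are 30 mm high; across its outer end (y = -150 to -144) runs a sill 4 mm high above the floor.
- stop (a point): Foot of the end stop's face, mid-width on the floor, at magazine y = 118 mm. The stop is 50 mm high and 12 mm thick. From here back to y = -38 mm a lip overhangs along each side, from x = +-60 mm outwards, underside 50 mm and top 56 mm above the bench. The 120 mm slot between the lips is open above, so a finger can follow a tube in.
- keeper (a joint): Steel plate 8 mm thick (magazine y = -49 to -41 mm, 8 to 40 mm above the bench) sliding along the magazine's x between infeed and lips. 0 = fully shut (its end at x = 33 mm, blocking the channel); 0.07 m = fully open (end at x = 103 mm, clear of it). Grows as it is drawn towards +x. Stays where left; about 2 N to slide. Starts shut or nearly so.
- keeper_knob (a point): Grip point on the keeper's knob, an upright black round post 18 mm in diameter that reaches from 40 to 82 mm above the bench; this point is on its axis, 66 mm up. At magazine x = 108 mm when shut, 178 mm when open, y = -45 mm.
- race: Bystander: steel bearing race, 72 mm across, 16 mm high, lying on the bench. Origin: centre of its underside.
- puck_a: Bystander: black mounted sample, a disc 40 mm across and 22 mm high. Origin: centre of its underside.
- puck_b: Bystander: a second disc like puck_a.
Things that resemble listed ones, but are neither listed nor needed, are in the scene too. Leave any green look-alike of the tube2 alone.

How it is judged:
On the way, in this order (a step that is already met when the one before it is completed fails the run):
1. the keeper is drawn fully open (value of joint keeper above 0.062 m), for 0.2 s.
2. every tube lies in the magazine under the lips, past the keeper (y of tube1_center in the frame of magazine between -0.025 and 0.106 m and x of tube1_center in the frame of magazine between -0.016 and 0.016 m and z of each of tube1_center, tube2_center, tube3_center, tube4_center in the frame of magazine below 0.032 m and angle between the x axis of each of tube1, tube2, tube3, tube4 and the x axis of magazine, either way round below 0.3 rad and y of tube2_center in the frame of magazine between -0.025 and 0.106 m and x of tube2_center in the frame of magazine between -0.016 and 0.016 m and y of tube3_center in the frame of magazine between -0.025 and 0.106 m and x of tube3_center in the frame of magazine between -0.016 and 0.016 m and y of tube4_center in the frame of magazine between -0.025 and 0.106 m and x of tube4_center in the frame of magazine between -0.016 and 0.016 m and value of joint keeper above 0.055 m), for 0.2 s.
3. the keeper is slid fully shut behind them (value of joint keeper below 0.006 m), for 0.2 s.
At the end, for the whole second after the job is handed in: Every tube present lies on the magazine's floor under the lips, between keeper and stop (centre at magazine y -25 to 106 mm, x within 16 mm of the middle, less than 32 mm up, within 0.3 rad of crosswise), at rest; the keeper is within 6 mm of fully shut (y of tube1_center in the frame of magazine between -0.025 and 0.106 m and x of tube1_center in the frame of magazine between -0.016 and 0.016 m and z of each of tube1_center, tube2_center, tube3_center, tube4_center in the frame of magazine below 0.032 m and angle between the x axis of each of tube1, tube2, tube3, tube4 and the x axis of magazine, either way round below 0.3 rad and y of tube2_center in the frame of magazine between -0.025 and 0.106 m and x of tube2_center in the frame of magazine between -0.016 and 0.016 m and y of tube3_center in the frame of magazine between -0.025 and 0.106 m and x of tube3_center in the frame of magazine between -0.016 and 0.016 m and y of tube4_center in the frame of magazine between -0.025 and 0.106 m and x of tube4_center in the frame of magazine between -0.016 and 0.016 m and value of joint keeper below 0.006 m and linear speed of each of tube1, tube2, tube3, tube4 below 0.03 m/s); the robot touches nothing.
It fails at once if a bystander (race, discs) is shifted by more than 30 mm (distance of any of race, puck_a, puck_b from where it was at the start of the episode above 0.03 m).
Of tube1, tube2, tube3, tube4 only 3 to 4 are there at a start; the rules pass over those that are not, and their reading is None.
At some moment in a run one of tube1, tube2, tube3, tube4 may be knocked a few centimetres aside while the robot is not near it.
Once in a run the grip may slacken for a moment while it holds something.
It also fails if it takes over 210 s, if anything falls off the work surface, if the arm or the gripper's body presses on something with over 40 N, if the wrist force passes 120 N, or if a joint passes its speed limit or range.

## Working session

There is one attempt and no reset: what is moved stays moved. The work goes in short steps, Python scripts to look and compute and a tool call to move; the robot and the scene stay as the last step left them, time stands still between calls to the robot, and variables do not carry over. Pictures are saved under pics/ and viewed, on a budget of 14 in all, crops included, one or two more only if the job needs it, and the job is handed in when it is done.

Besides the shell and the picture viewer there is one more tool, called after "Call:" in YAML: its name, and indented under it one key for each argument. arm_command: Moves the arm, as the interface text tells. Its arguments: {"type":"object","properties":{"motion":{"type":"array","items":{"type":"array"}},"newtons":{"type":"number"}},"required":["motion"]}

```bash
mkdir -p pics; python3 - <<'E'
from station import arm
import cv2,numpy as np
print(arm.get_state())
for n in ("scene","side","wrist"):
    im=arm.grab_frame(n); cv2.imwrite(f"pics/{n}0.png",im[:,:,::-1])
    print(n,arm.camera_info(n))
E
```

```text
{'t': 0.0, 'q': array([-1.05086952e+00,  3.59391132e-01,  1.10558911e-02, -3.35537534e-04,
       -1.22410663e+00, -2.88115179e-01]), 'qd': array([-0.00064168, -0.0003108 , -0.00106201, -0.00156301, -0.00089908,
        0.00014753]), 'joint_efforts': array([-1.07249463e-03, -5.82711911e+01,  2.93049181e+01,  6.99705362e+00,
        6.82194936e-03, -1.50198166e-04]), 'eef_pos': array([ 0.15495138, -0.65650591,  0.24762126]), 'ee_rot': array([ 3.13992530e+00, -1.65194044e-04, -2.90989516e+00]), 'force': array([0.29956105, 0.59945197, 0.0107562 ]), 'moment': array([-0.02643984, -0.05767474, -0.03762922]), 'width': 0.08763695198547171}
scene {'fov_y': 45.75404708484431, 'cx': 317.7035858125153, 'cy': 246.0925926918432, 'view': array([[ 0.49778564,  0.86726901,  0.00734267, -0.24980683],
       [ 0.57094772, -0.32130999, -0.7554989 , -0.24564902],
       [-0.65286151,  0.38026878, -0.65510877,  1.96272957],
       [ 0.        ,  0.        ,  0.        ,  1.        ]])}
side {'fov_y': 54.930045258783665, 'cx': 326.0377345517993, 'cy': 231.975437885928, 'view': array([[-0.89345297, -0.44902213, -0.0109966 ,  0.44677799],
       [-0.28491215,  0.58549801, -0.75895793,  0.21011894],
       [ 0.34722739, -0.67496015, -0.6510468 ,  0.88236076],
       [ 0.        ,  0.        ,  0.        ,  1.        ]])}
wrist {'fov_y': 68.84380484375625, 'cx': 314.82484668584505, 'cy': 242.63420761450476, 'tool_from_camera': array([[ 1.22395661e-03, -9.53093017e-01, -3.02675079e-01,
         8.32989923e-02],
       [ 9.99999250e-01,  1.17673914e-03,  3.38362294e-04,
         3.67320794e-04],
       [ 3.36788726e-05, -3.02675266e-01,  9.53093742e-01,
        -1.35478299e-01],
       [ 0.00000000e+00,  0.00000000e+00,  0.00000000e+00,
         1.00000000e+00]])}
```

View pics/scene0.png

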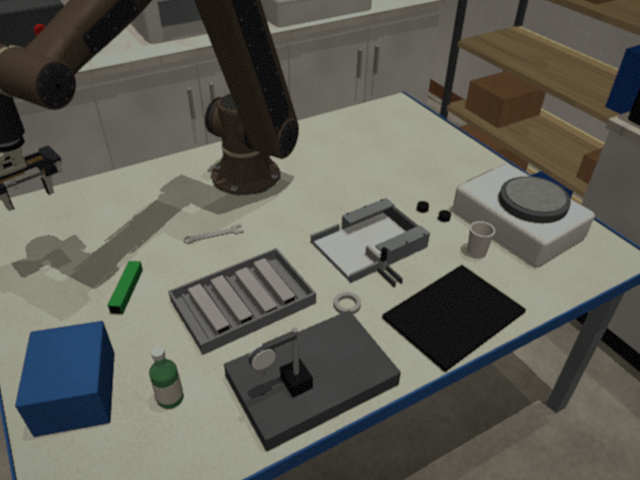

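View pics/side0.png

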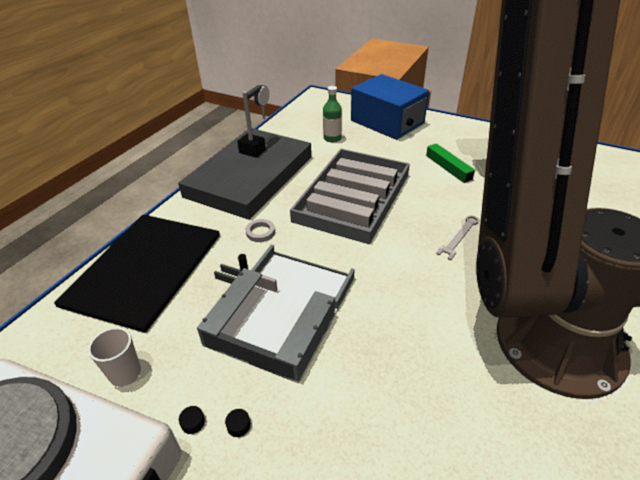

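```bash
cat > h.py <<'E'
import numpy as np,cv2
from scipy.spatial.transform import Rotation as R
from station import arm
def cam(name,st=None):
    c=arm.camera_info(name); f=240/np.tan(np.radians(c['fov_y']/2))
    K=np.array([[f,0,c['cx']],[0,f,c['cy']],[0,0,1]])
    if 'view' in c: V=c['view']
    else:
        T=np.eye(4);T[:3,:3]=R.from_euler('xyz',st['ee_rot']).as_matrix();T[:3,3]=st['eef_pos']
        V=np.linalg.inv(T@c['tool_from_camera'])
    return K,V
def pt(KV,uv,z):
    K,V=KV; C=-V[:3,:3].T@V[:3,3]
    d=V[:3,:3].T@np.linalg.inv(K)@np.array([uv[0],uv[1],1.])
    return C+d*(z-C[2])/d[2]
def proj(KV,P):
    K,V=KV; p=K@(V[:3,:3]@np.asarray(P)+V[:3,3]); return p[:2]/p[2]
def shot(fn):
    st=arm.get_state(); im=arm.grab_frame('wrist'); cv2.imwrite(fn,im[:,:,::-1]); np.save(fn+'.npy',np.r_[st['eef_pos'],st['ee_rot']])
    return im,cam('wrist',st)
def load(fn):
    a=np.load(fn+'.npy'); return cv2.imread(fn)[:,:,::-1],cam('wrist',dict(eef_pos=a[:3],ee_rot=a[3:]))
E
python3 - <<'E'
from h import *
np.set_printoptions(precision=3,suppress=True)
S=cam('scene');D=cam('side')
for n,c,uv,z in [("tray",S,(170,297),.04),("tray",S,(205,346),.04),("tray",S,(314,293),.04),("tray",S,(275,252),.04),
 ("tray",D,(345,152),.04),("tray",D,(409,160),.04),("tray",D,(372,233),.04),("tray",D,(292,206),.04),
 ("knobtop",S,(383,249),.082),("knobtop",D,(242,257),.082),("race",S,(347,302),.016),("race",D,(261,229),.016),
 ("stopcornA",S,(388,202),.056),("stopcornB",S,(428,234),.056),("stopcornA",D,(296,367),.056),("stopcornB",D,(202,333),.056),
 ("infeedA",S,(312,239),.036),("infeedB",S,(349,274),.03),("infA",D,(352,270),.036),("infB",D,(272,250),.036),
 ("pa",S,(423,206),.022),("pb",S,(444,215),.022)]: print(n,uv,pt(c,uv,z))
E
```

```text
tray (170, 297) [ 0.475 -0.424  0.04 ]
tray (205, 346) [ 0.67  -0.404  0.04 ]
tray (314, 293) [ 0.644 -0.093  0.04 ]
tray (275, 252) [ 0.451 -0.11   0.04 ]
tray (345, 152) [ 0.636 -0.395  0.04 ]
tray (409, 160) [ 0.455 -0.434  0.04 ]
tray (372, 233) [ 0.428 -0.095  0.04 ]
tray (292, 206) [ 0.646 -0.103  0.04 ]
knobtop (383, 249) [0.627 0.133 0.082]
knobtop (242, 257) [0.623 0.139 0.082]
race (347, 302) [ 0.695 -0.023  0.016]
race (261, 229) [ 0.685 -0.017  0.016]
stopcornA (388, 202) [0.43  0.291 0.056]
stopcornB (428, 234) [0.613 0.302 0.056]
stopcornA (296, 367) [0.405 0.302 0.056]
stopcornB (202, 333) [0.593 0.316 0.056]
infeedA (312, 239) [0.448 0.011 0.036]
infeedB (349, 274) [0.62 0.03 0.03]
infA (352, 270) [0.422 0.031 0.036]
infB (272, 250) [0.609 0.053 0.036]
pa (423, 206) [0.465 0.405 0.022]
pb (444, 215) [0.534 0.433 0.022]
```

Call:
arm_command:
  motion:
    - [[-26, 28, -6], [0, 0, 0], 1]
    - [[-26, 28, -6], [0, 0, 0], 1]
    - [[-26, 28, -6], [0, 0, 0], 1]
    - [[-26, 28, -6], [0, 0, 0], 1]
    - [[-26, 28, -6], [0, 0, 0], 1]
    - [[-26, 28, -6], [0, 0, 0], 1]
    - [[-26, 28, -6], [0, 0, 0], 1]
    - [[-26, 28, -6], [0, 0, 0], 1]
    - [[-26, 28, -6], [0, 0, 0], 1]
    - [[-26, 28, -6], [0, 0, 0], 1]
    - [[-26, 28, -6], [0, 0, 0], 1]
    - [[-26, 28, -6], [0, 0, 0], 1]
    - [[-26, 28, -6], [0, 0, 0], 1]
    - [[-26, 28, -6], [0, 0, 0], 1]
    - [[-26, 28, -6], [0, 0, 0], 1]
    - [[-26, 28, -6], [0, 0, 0], 1]
    - [[-26, 28, -6], [0, 0, 0], 1]
    - [[0, 0, 0], [0, 0, 6.6], 1]
    - [[0, 0, 0], [0, 0, 6.6], 1]
    - [[0, 0, 0], [0, 0, 0], 1]

```text
t: 1.82
eef_pos: [0.476, -0.0912, 0.3503]
ee_rot: [3.142, -0.001, 3.139]
force: [0.1, -1.5, 0.1]
width: 0.0875
```

```bash
python3 - <<'E'
from h import *
shot('pics/w1.png'); s=arm.get_state(); print(s['eef_pos'],s['ee_rot'],s['t'])
E
```

```text
[ 0.47581221 -0.09176207  0.35032623] [ 3.14159129e+00 -4.94073412e-04 -3.13758574e+00] 1.8667
```

View pics/w1.png

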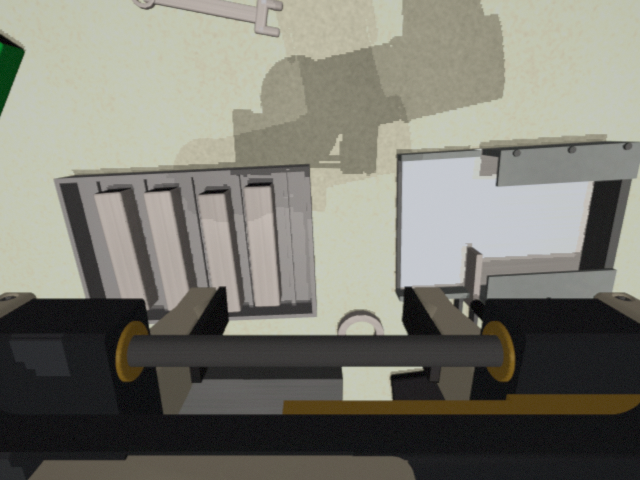

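```bash
python3 - <<'E'
from h import *
im=cv2.imread('pics/w1.png')
cv2.imwrite('pics/z1.png',cv2.resize(im[130:320,390:640],None,fx=3.2,fy=3.2,interpolation=cv2.INTER_CUBIC)[:600])
E
```

```text
(no output)
```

View pics/z1.png

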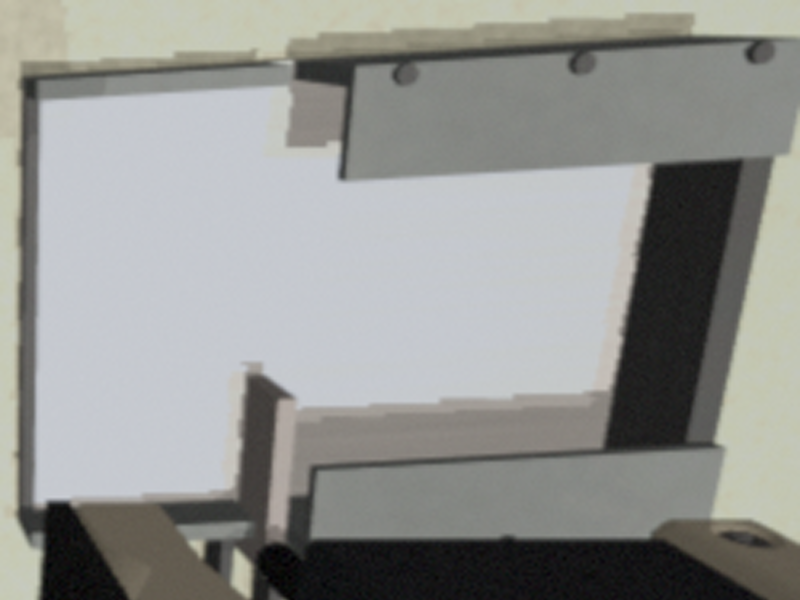

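```bash
python3 - <<'E'
from h import *
np.set_printoptions(precision=4,suppress=True)
_,W=load('pics/w1.png')
def p(u,v,z): return pt(W,(390+u/3.2,130+v/3.2),z)
for n,u,v,z in [("L- start",340,180,.056),("L- end",790,154,.056),("L+ start",313,466,.056),("L+ end",722,447,.056),
 ("keep end",293,400,.04),("keep end2",250,372,.04),("stop foot",650,165,.006),("stop foot",606,447,.006),("inf --",36,98,.006),("inf +",33,500,.006),("knob",280,560,.082)]: print(n,p(u,v,z))
for n,u,v in [("tl",58,180),("tr",310,166),("br",316,316)]: print(n,pt(W,(u,v),.04))
for n,u,v in [("t1tl",97,192),("t1tr",122,191),("t2tl",147,191),("t2tr",173,189),("t3tl",201,192),("t3tr",226,190),("t4tl",246,185),("t4tr",272,184),("t4bl",254,306),("t4br",279,305)]: print(n,pt(W,(u,v),.042))
E
```

```text
L- start [0.4567 0.1313 0.056 ]
L- end [0.447  0.3008 0.056 ]
L+ start [0.5751 0.1385 0.056 ]
L+ end [0.5668 0.3059 0.056 ]
keep end [0.5517 0.1341 0.04  ]
keep end2 [0.5393 0.1144 0.04  ]
stop foot [0.4579 0.2881 0.006 ]
stop foot [0.587  0.2987 0.006 ]
inf -- [0.4298 0.0247 0.006 ]
inf + [0.6134 0.0368 0.006 ]
knob [0.6048 0.1175 0.082 ]
tl [ 0.4507 -0.4154  0.04  ]
tr [ 0.4336 -0.0969  0.04  ]
br [ 0.6441 -0.0894  0.04  ]
t1tl [ 0.4656 -0.3678  0.042 ]
t1tr [ 0.4644 -0.3358  0.042 ]
t2tl [ 0.4644 -0.3041  0.042 ]
t2tr [ 0.4619 -0.2707  0.042 ]
t3tl [ 0.4657 -0.2356  0.042 ]
t3tr [ 0.4632 -0.2036  0.042 ]
t4tl [ 0.4569 -0.1779  0.042 ]
t4tr [ 0.4557 -0.145   0.042 ]
t4bl [ 0.627  -0.1769  0.042 ]
t4br [ 0.6255 -0.1416  0.042 ]
```

Call:
arm_command:
  motion:
    - [[0, 0, 0], [0, 0, -3.0], 0.5]
    - [[-16.3, 21.8, 15], [0, 0, 0], 0.5]
    - [[-16.3, 21.8, 15], [0, 0, 0], 0.5]
    - [[-16.3, 21.8, 15], [0, 0, 0], 0.5]
    - [[-16.3, 21.8, 15], [0, 0, 0], 0.5]
    - [[-16.3, 21.8, 15], [0, 0, 0], 0.5]
    - [[-16.3, 21.8, 15], [0, 0, 0], 0.5]
    - [[-16.3, 21.8, 15], [0, 0, 0], 0.5]
    - [[-16.3, 21.8, 15], [0, 0, 0], 0.5]
    - [[-16.3, 21.8, 15], [0, 0, 0], 0.5]
    - [[-16.3, 21.8, 15], [0, 0, 0], 0.5]
    - [[0, 0, 0], [0, 0, 0], 0.5]

```text
t: 2.87
eef_pos: [0.6276, 0.1365, 0.1961]
ee_rot: [-3.14, -0.004, -3.083]
force: [0.0, 0.0, -0.5]
width: 0.0438
```

```bash
python3 - <<'E'
from h import *
im,W=shot('pics/w2.png'); s=arm.get_state(); print(s['eef_pos'],s['ee_rot'],s['t'])
p=s['eef_pos']
m=cv2.rotate(im,0)
print("tcp at z .082 projects",proj(W,[p[0],p[1],.082]), proj(W,[.626,.135,.082]))
E
```

```text
[0.62687132 0.13503702 0.197567  ] [-3.13998375 -0.00401827 -3.08313063] 2.9167
tcp at z .082 projects [312.823078   247.44715122] [312.8415645  246.34267753]
```

View pics/w2.png

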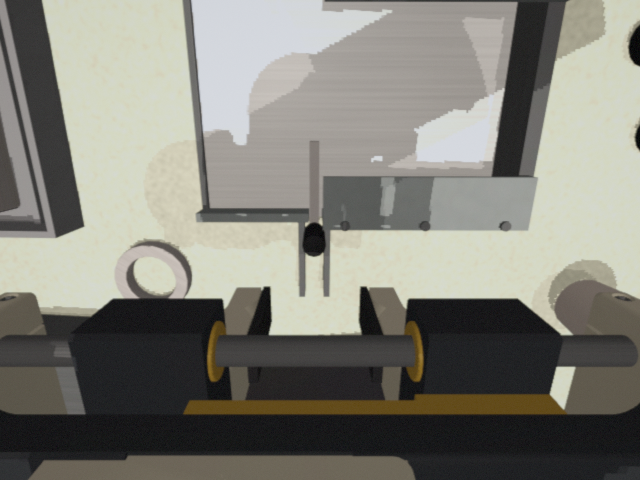

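Call:
arm_command:
  motion:
    - [[0, 0, 23], [0, 0, 0], 0.5]
    - [[0, 0, 23], [0, 0, 0], 0.5]
    - [[0, 0, 23], [0, 0, 0], 0.5]
    - [[0, 0, 23], [0, 0, 0], 0.5]
    - [[0, 0, 22], [0, 0, 0], 0.5]
    - [[0, 0, 0], [0, 0, 0], 0]
    - [[0, 0, 0], [0, 0, 0], 0]
    - [[0, 0, 0], [0, 0, 0], 0]
    - [[0, 0, 0], [0, 0, 0], 0]
  newtons: 20

```text
t: 3.67
eef_pos: [0.628, 0.1344, 0.0887]
ee_rot: [3.141, 0.003, -3.087]
force: [0.1, -0.5, 0.4]
width: 0.0223
```

Call:
arm_command:
  motion:
    - [[0, 0, 4], [0, 0, 0], 0]
    - [[0, 0, 0], [0, 0, 0], 0]
    - [[0, 0, 0], [0, 0, 0], 0]
    - [[-5, 0, 0], [0, 0, 0], 0]
    - [[-7, 0, 0], [0, 0, 0], 0]
    - [[-7, 0, 0], [0, 0, 0], 0]
    - [[-7, 0, 0], [0, 0, 0], 0]
    - [[-7, 0, 0], [0, 0, 0], 0]
    - [[-7, 0, 0], [0, 0, 0], 0]
    - [[-7, 0, 0], [0, 0, 0], 0]
    - [[-7, 0, 0], [0, 0, 0], 0]
    - [[-7, 0, 0], [0, 0, 0], 0]
    - [[-5, 0, 0], [0, 0, 0], 0]
    - [[0, 0, 0], [0, 0, 0], 0]
    - [[0, 0, 0], [0, 0, 0], 0]

```text
t: 4.92
eef_pos: [0.6959, 0.1393, 0.0861]
ee_rot: [3.139, 0.007, -3.086]
force: [1.4, 2.1, 7.3]
width: 0.0172
```

Call:
arm_command:
  motion:
    - [[-2, 0, 0], [0, 0, 0], 0]
    - [[-2, 0, 0], [0, 0, 0], 0]
    - [[0, 0, 0], [0, 0, 0], 0]
    - [[0, 0, 0], [0, 0, 0], 0]

```text
t: 5.25
eef_pos: [0.6981, 0.1394, 0.0861]
ee_rot: [3.14, 0.004, -3.086]
force: [-5.3, 3.2, 12.2]
width: 0.0177
```

Call:
arm_command:
  motion:
    - [[0, 0, 0], [0, 0, 0], 0.5]
    - [[0, 0, 0], [0, 0, 0], 0.5]
    - [[0, 0, 0], [0, 0, 0], 0.5]
    - [[0, 0, -35], [0, 0, 0], 0.5]
    - [[0, 0, -35], [0, 0, 0], 0.5]
    - [[0, 0, -35], [0, 0, 0], 0.5]
    - [[0, 0, -35], [0, 0, 0], 0.5]
    - [[10, -37, -8], [0, 0, 0], 0.5]
    - [[10, -37, -8], [0, 0, 0], 0.5]
    - [[10, -37, -8], [0, 0, 0], 0.5]
    - [[10, -37, -8], [0, 0, 0], 0.5]
    - [[10, -37, -8], [0, 0, 0], 0.5]
    - [[10, -37, -8], [0, 0, 0], 0.5]
    - [[10, -37, -8], [0, 0, 0], 0.5]
    - [[10, -37, -8], [0, 0, 0], 0.5]
    - [[10, -37, -8], [0, 0, 0], 0.5]
    - [[10, -37, -8], [0, 0, 0], 0.5]
    - [[0, -18, 0], [0, 0, 0], 0.5]
    - [[0, 0, 0], [0, 0, 0], 0.5]

```text
t: 6.83
eef_pos: [0.617, -0.2588, 0.3029]
ee_rot: [-3.141, 0.0, -3.092]
force: [0.4, 0.7, -0.5]
width: 0.0437
```

```bash
python3 - <<'E'
from h import *
im,W=shot('pics/w3.png'); s=arm.get_state(); print(s['eef_pos'],s['ee_rot'],s['t'])
for n in ('scene','side'): cv2.imwrite(f'pics/{n}1.png',arm.grab_frame(n)[:,:,::-1])
E
```

```text
[ 0.61713721 -0.25700527  0.30235215] [-3.14158638e+00 -2.69519233e-04 -3.09116389e+00] 6.8833
```

View pics/w3.png

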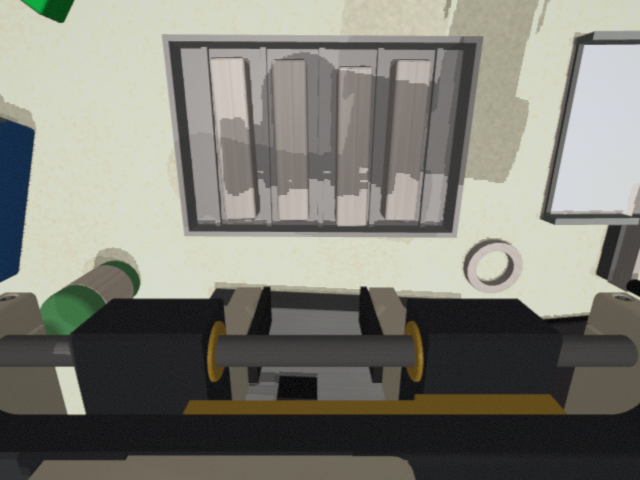

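```bash
python3 - <<'E'
from h import *
np.set_printoptions(precision=4,suppress=True)
_,W=load('pics/w3.png')
for n,c in dict(A=[(211,60),(241,58),(224,220),(256,217)],B=[(273,61),(306,60),(277,220),(308,219)],C=[(339,69),(371,67),(337,225),(368,223)],D=[(397,61),(431,60),(386,220),(418,220)],tray=[(165,38),(480,38),(456,236),(187,236)]).items():
    P=np.array([pt(W,q,.042 if n!='tray' else .04)[:2] for q in c]); a=(P[:2].mean(0)+P[2:].mean(0))/2; d=P[2:].mean(0)-P[:2].mean(0)
    print(n,a,np.hypot(*d),np.degrees(np.arctan2(d[1],d[0])), P[1]-P[0])
for n,u,v in [('magcorner-',578,34),('magcorner+',546,216)]: print(n,pt(W,(u,v),.036))
E
```

```text
A [ 0.5515 -0.3509] 0.16678325832820212 4.110967194964249 [-0.0034  0.0306]
B [ 0.5495 -0.2881] 0.16654456960137073 2.872141803630266 [-0.0026  0.0336]
C [ 0.5522 -0.2194] 0.1650242718928598 3.904441387208732 [-0.0035  0.0326]
D [ 0.5433 -0.1612] 0.1670995346976958 3.0597401187775715 [-0.0027  0.0345]
tray [ 0.5478 -0.2545] 0.2078867343233485 2.981039097826349 [-0.0161  0.3167]
magcorner- [ 0.4263 -0.0016  0.036 ]
magcorner+ [0.6147 0.0135 0.036 ]
```

Call:
arm_command:
  motion:
    - [[8.7, -11.8, 24], [0, 0, 0], 0.57]
    - [[8.7, -11.8, 24], [0, 0, 0], 0.57]
    - [[8.7, -11.8, 24], [0, 0, 0], 0.57]
    - [[8.7, -11.8, 24], [0, 0, 0], 0.57]
    - [[8.7, -11.8, 24], [0, 0, 0], 0.57]
    - [[8.7, -11.8, 24], [0, 0, 0], 0.57]
    - [[8.7, -11.8, 24], [0, 0, 0], 0.57]
    - [[8.7, -11.8, 24], [0, 0, 0], 0.57]
    - [[0, 0, 0], [0, 0, 0], 0.57]
    - [[0, 0, 0], [0, 0, 0], 0.57]

```text
t: 7.82
eef_pos: [0.5527, -0.3519, 0.1091]
ee_rot: [3.14, -0.003, -3.088]
force: [0.2, 1.1, 0.9]
width: 0.0499
```

```bash
python3 - <<'E'
from h import *
im,W=shot('pics/w4.png'); s=arm.get_state(); print(s['eef_pos'],s['ee_rot'],s['t'],s['width'])
E
```

```text
[ 0.55395175 -0.35202762  0.11070205] [-3.14143006e+00 -5.42302677e-04 -3.08672288e+00] 7.8667 0.049545412177616585
```

View pics/w4.png

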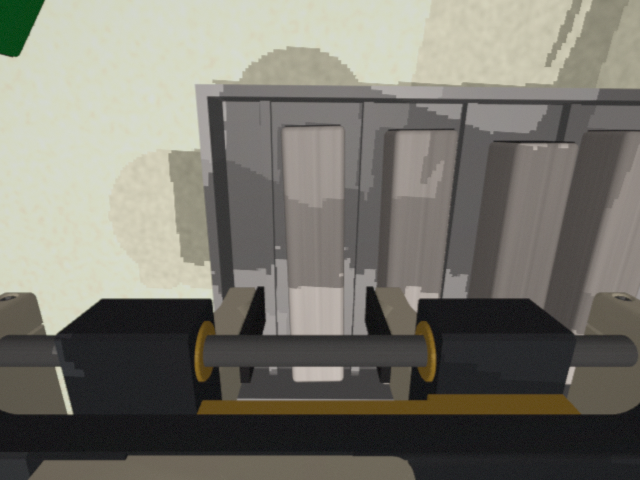

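```bash
python3 - <<'E'
from h import *
np.set_printoptions(precision=4,suppress=True)
_,W=load('pics/w4.png'); a=np.load('pics/w4.png.npy'); Rm=R.from_euler('xyz',a[3:]).as_matrix()
for uv in [(282,127),(343,126),(287,260),(343,260),(291,380),(343,380),(389,260),(447,260),(386,130),(456,130),(474,290)]:
    print(uv,Rm.T@(pt(W,uv,.042)-a[:3])*1000)
E
```

```text
(282, 127) [ 85.6386 -17.868   67.3673]
(343, 126) [86.202  15.6729 67.4058]
(287, 260) [  7.7488 -16.8773  67.1249]
(343, 260) [ 7.7772 17.66   67.1628]
(291, 380) [-80.7179 -16.106   66.8491]
(343, 380) [-80.7053  19.9019  66.8886]
(389, 260) [ 7.8005 46.0394 67.1939]
(447, 260) [ 7.8299 81.8344 67.2333]
(386, 130) [84.1381 39.4439 67.4254]
(456, 130) [84.1855 78.0674 67.4679]
(474, 290) [-12.419  101.2888  67.1913]
```

Call:
arm_command:
  motion:
    - [[2.5, 0.3, 0], [0, 0, -0.7], 0.49]
    - [[0, 0, 15], [0, 0, 0], 0.49]
    - [[0, 0, 15], [0, 0, 0], 0.49]
    - [[0, 0, 13], [0, 0, 0], 0.49]
    - [[0, 0, 13], [0, 0, 0], 0.49]
    - [[0, 0, 12], [0, 0, 0], 0.49]
    - [[0, 0, 0], [0, 0, 0], 0.49]
  newtons: 30

```text
t: 8.45
eef_pos: [0.5505, -0.3515, 0.0412]
ee_rot: [3.141, -0.001, -3.075]
force: [-0.7, 0.0, -0.3]
width: 0.043
```

Call:
arm_command:
  motion:
    - [[0, 0, 0], [0, 0, 0], 0]
    - [[0, 0, 0], [0, 0, 0], 0]
    - [[0, 0, 0], [0, 0, 0], 0]
    - [[0, 0, 0], [0, 0, 0], 0]
    - [[0, 0, -15], [0, 0, 0], 0]
    - [[0, 0, -25], [0, 0, 0], 0]
    - [[0, 0, -30], [0, 0, 0], 0]
    - [[0, 0, -30], [0, 0, 0.6], 0]
    - [[0, 0, 0], [0, 0, 0], 0]

```text
t: 9.2
eef_pos: [0.5539, -0.3542, 0.1498]
ee_rot: [-3.137, 0.009, -3.086]
force: [1.5, -0.9, -1.8]
width: 0.0357
```

Call:
arm_command:
  motion:
    - [[0.7, 20, 0], [0, 0, 0], 0]
    - [[0.7, 34, 0], [0, 0, 0], 0]
    - [[0.7, 34, 0], [0, 0, 0], 0]
    - [[0.7, 34, 0], [0, 0, 0], 0]
    - [[0.7, 34, 0], [0, 0, 0], 0]
    - [[0.7, 34, 0], [0, 0, 0], 0]
    - [[0.7, 34, 0], [0, 0, 0], 0]
    - [[0.7, 34, 0], [0, 0, 0], 0]
    - [[0.7, 34, 0], [0, 0, 0], 0]
    - [[0.7, 34, 0], [0, 0, 0], 0]
    - [[0.7, 34, 0], [0, 0, 0], 0]
    - [[0.7, 34, 0], [0, 0, 0], 0]
    - [[0, 25, 0], [0, 0, 0], 0]
    - [[0, 10, 0], [0, 0, 0], 0]
    - [[0, 0, 0], [0, 0, 0], 0]

```text
t: 10.45
eef_pos: [0.5187, 0.0774, 0.1428]
ee_rot: [3.141, 0.001, -3.083]
force: [-0.7, -0.0, -3.2]
width: 0.0356
```

```bash
python3 - <<'E'
from h import *
im,W=shot('pics/w5.png'); s=arm.get_state(); print(s['eef_pos'],s['ee_rot'],s['t'],s['width'])
E
```

```text
[0.51852531 0.07612656 0.14266195] [ 3.14146122e+00  1.49460763e-04 -3.08404711e+00] 10.5 0.0354404150437567
```

View pics/w5.png

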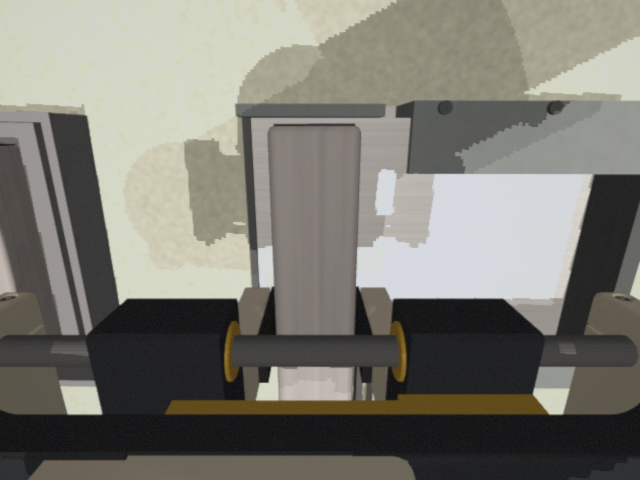

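```bash
python3 - <<'E'
from h import *
np.set_printoptions(precision=4,suppress=True)
_,W=load('pics/w5.png'); a=np.load('pics/w5.png.npy'); Rm=R.from_euler('xyz',a[3:]).as_matrix()
for uv,z in [((270,127),.1437),((359,127),.1437),((315,127),.1437),((275,290),.1437),((357,290),.1437),((330,117),.036),((260,117),.036),((412,173),.056),((630,173),.056),((252,140),.036),((239,110),.036)]:
    print(uv,Rm.T@(pt(W,uv,z)-a[:3])*1000)
E
```

```text
(270, 127) [ 84.8618 -16.159   -0.9586]
(359, 127) [84.9018 16.3064 -0.9407]
(315, 127) [84.882   0.2551 -0.9496]
(275, 290) [ 19.656  -16.5052  -0.9073]
(357, 290) [19.6896 18.0397 -0.8883]
(330, 117) [ 92.3083  10.0662 106.75  ]
(260, 117) [ 92.2516 -35.5326 106.725 ]
(412, 173) [58.5946 61.0897 86.8047]
(630, 173) [ 58.7537 197.7034  86.8797]
(252, 140) [ 77.863  -41.5085 106.733 ]
(239, 110) [ 96.5052 -48.9352 106.7143]
```

Call:
arm_command:
  motion:
    - [[-1.5, 0, 20], [0, 0, 0], 0]
    - [[0, 0, 25], [0, 0, 0], 0]
    - [[0, 0, 25], [0, 0, 0], 0]
    - [[0, 0, 20], [0, 0, 0], 0]
    - [[0, 0, 10], [0, 0, 0], 0]
    - [[0, 0, 0], [0, 0, 0], 0]

```text
t: 11.0
eef_pos: [0.52, 0.0739, 0.0417]
ee_rot: [-3.14, -0.002, -3.087]
force: [0.2, -0.4, -2.8]
width: 0.0354
```

Call:
arm_command:
  motion:
    - [[0, 10, 0], [0, 0, 0], 0]
    - [[0, 15, 0], [0, 0, 0], 0]
    - [[0, 15, 0], [0, 0, 0], 0]
    - [[0, 15, 0], [0, 0, 0], 0]
    - [[0, 15, 0], [0, 0, 0], 0]
    - [[0, 15, 0], [0, 0, 0], 0]
    - [[0, 15, 0], [0, 0, 0], 0]
    - [[0, 15, 0], [0, 0, 0], 0]
    - [[0, 15, 0], [0, 0, 0], 0]
    - [[0, 15, 0], [0, 0, 0], 0]
    - [[0, 12, 0], [0, 0, 0], 0]
    - [[0, 5, 0], [0, 0, 0], 0]
    - [[0, 0, 0], [0, 0, 0], 0]

```text
t: 12.08
eef_pos: [0.5112, 0.2385, 0.0425]
ee_rot: [3.142, 0.0, -3.085]
force: [-0.0, -0.5, -3.2]
width: 0.0357
```

Call:
arm_command:
  motion:
    - [[0, 0, 0.5], [0, 0, 0], 0.52]
    - [[0, 0, 0], [0, 0, 0], 0.52]
    - [[0, 0, 0], [0, 0, 0], 0.52]
    - [[0, 0, -15], [0, 0, 0], 0.52]
    - [[0, 0, -30], [0, 0, 0], 0.52]
    - [[0, 0, -30], [0, 0, 0], 0.52]
    - [[0, 0, -30], [0, 0, 0], 0.52]

```text
t: 12.67
eef_pos: [0.5111, 0.2362, 0.1483]
ee_rot: [-3.141, -0.0, -3.087]
force: [1.0, 0.8, 0.2]
width: 0.0455
```

Call:
arm_command:
  motion:
    - [[-0.5, -20, 0], [0, 0, 0], 0.52]
    - [[-0.5, -35, 0], [0, 0, 0], 0.52]
    - [[-0.5, -35, 0], [0, 0, 0], 0.52]
    - [[-0.5, -35, 0], [0, 0, 0], 0.52]
    - [[-0.5, -35, 0], [0, 0, 0], 0.52]
    - [[-0.5, -35, 0], [0, 0, 0], 0.52]
    - [[-0.5, -35, 0], [0, 0, 0], 0.52]
    - [[-0.5, -35, 0], [0, 0, 0], 0.52]
    - [[-0.5, -35, 0], [0, 0, 0], 0.52]
    - [[-0.5, -35, 0], [0, 0, 0], 0.52]
    - [[-0.5, -35, 0], [0, 0, 0], 0.52]
    - [[-0.5, -35, 0], [0, 0, 0], 0.52]
    - [[-0.5, -35, 8], [0, 0, 0], 0.52]
    - [[-0.5, -35, 8], [0, 0, 0], 0.52]
    - [[-0.5, -35, 8], [0, 0, 0], 0.52]
    - [[-0.5, -18, 8], [0, 0, 0], 0.52]
    - [[0, 0, 0], [0, 0, 0], 0.52]
    - [[0, 0, 0], [0, 0, 0], 0.52]

```text
t: 14.17
eef_pos: [0.5474, -0.2912, 0.1143]
ee_rot: [3.141, -0.001, -3.089]
force: [-0.1, 0.1, 0.2]
width: 0.0457
```

```bash
python3 - <<'E'
from h import *
im,W=shot('pics/w6.png'); s=arm.get_state(); print(s['eef_pos'],s['ee_rot'],s['t'],s['width'])
for n in ('scene','side'): cv2.imwrite(f'pics/{n}2.png',arm.grab_frame(n)[:,:,::-1])
a=cv2.imread('pics/side2.png')[110:430,160:430]
cv2.imwrite('pics/c6.png',np.hstack([cv2.resize(cv2.imread('pics/w6.png')[:,100:],(0,0),fx=.9,fy=.9),cv2.resize(a,(314,432))]))
E
```

```text
[ 0.54781838 -0.29025955  0.11490855] [ 3.14142631e+00 -5.39241122e-04 -3.08783569e+00] 14.2167 0.04530050994899104
```

View pics/c6.png

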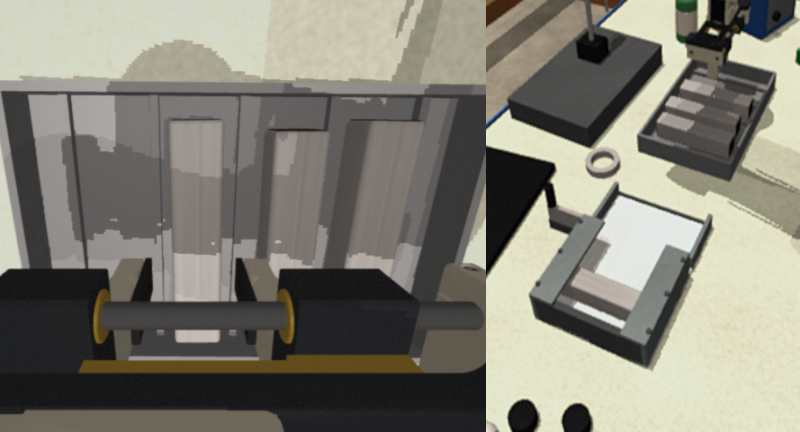

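```bash
cat >> h.py <<'E'
def tool(fn,pts,z=.042):
    _,W=load(fn); a=np.load(fn+'.npy'); Rm=R.from_euler('xyz',a[3:]).as_matrix()
    for uv in pts: print(uv,np.round(Rm.T@(pt(W,uv,z)-a[:3])*1000,1))
E
python3 - <<'E'
from h import *
f=lambda u,v:(100+u/.9,v/.9)
tool('pics/w6.png',[f(*p) for p in [(168,121),(221,121),(172,240),(221,240),(176,343),(220,343),(271,131),(329,130),(275,240),(322,240),(362,122),(424,122),(350,240)]])
E
```

```text
(286.66666666666663, 134.44444444444443) [ 81.7 -15.8  72.4]
(345.55555555555554, 134.44444444444443) [81.7 17.6 72.4]
(291.1111111111111, 266.6666666666667) [  1.3 -14.8  72.3]
(345.55555555555554, 266.6666666666667) [ 1.3 19.8 72.3]
(295.55555555555554, 381.1111111111111) [-86.  -13.3  72.2]
(344.44444444444446, 381.1111111111111) [-86.   21.5  72.2]
(401.1111111111111, 145.55555555555554) [75.7 49.6 72.4]
(465.55555555555554, 144.44444444444443) [76.3 86.4 72.5]
(405.55555555555554, 266.6666666666667) [ 1.4 58.  72.3]
(457.77777777777777, 266.6666666666667) [ 1.4 91.3 72.4]
(502.22222222222223, 135.55555555555554) [ 81.2 106.6  72.5]
(571.1111111111111, 135.55555555555554) [ 81.3 145.7  72.5]
(488.88888888888886, 266.6666666666667) [  1.4 111.1  72.4]
```

Call:
arm_command:
  motion:
    - [[-2, 2.4, 0], [0, 0, -1], 0.52]
    - [[0, 0, 15], [0, 0, 0], 0.52]
    - [[0, 0, 15], [0, 0, 0], 0.52]
    - [[0, 0, 15], [0, 0, 0], 0.52]
    - [[0, 0, 15], [0, 0, 0], 0.52]
    - [[0, 0, 13], [0, 0, 0], 0.52]
    - [[0, 0, 0], [0, 0, 0], 0.52]
    - [[0, 0, 0], [0, 0, 0], 0]
    - [[0, 0, 0], [0, 0, 0], 0]
    - [[0, 0, 0], [0, 0, 0], 0]
    - [[0, 0, 0], [0, 0, 0], 0]
    - [[0, 0, -15], [0, 0, 0], 0]
    - [[0, 0, -30], [0, 0, 0], 0]
    - [[0, 0, -30], [0, 0, 0], 0]
    - [[0, 0, -25], [0, 0, 1], 0]
    - [[0, 0, 0], [0, 0, 0], 0]
    - [[0, 0, 0], [0, 0, 0], 0]

```text
t: 15.73
eef_pos: [0.551, -0.2871, 0.1439]
ee_rot: [-3.141, 0.004, -3.086]
force: [-1.0, -1.2, -4.3]
width: 0.0359
```

Call:
arm_command:
  motion:
    - [[1, 20, 0], [0, 0, 0], 0]
    - [[1, 34, 0], [0, 0, 0], 0]
    - [[1, 34, 0], [0, 0, 0], 0]
    - [[1, 34, 0], [0, 0, 0], 0]
    - [[1, 34, 0], [0, 0, 0], 0]
    - [[1, 34, 0], [0, 0, 0], 0]
    - [[1, 34, 0], [0, 0, 0], 0]
    - [[1, 34, 0], [0, 0, 0], 0]
    - [[1, 34, 0], [0, 0, 0], 0]
    - [[1, 34, 0], [0, 0, 0], 0]
    - [[0.7, 25, 0], [0, 0, 0], 0]
    - [[0, 12, 0], [0, 0, 0], 0]
    - [[0, 0, 0], [0, 0, 0], 0]
    - [[0, 0, 0], [0, 0, 0], 0]

```text
t: 16.9
eef_pos: [0.5187, 0.0748, 0.141]
ee_rot: [-3.141, -0.002, -3.085]
force: [0.1, -0.2, -3.6]
width: 0.0359
```

Call:
arm_command:
  motion:
    - [[-0.5, 0, 20], [0, 0, 0], 0]
    - [[0, 0, 25], [0, 0, 0], 0]
    - [[0, 0, 25], [0, 0, 0], 0]
    - [[0, 0, 20], [0, 0, 0], 0]
    - [[0, 0, 9], [0, 0, 0], 0]
    - [[0, 0, 0], [0, 0, 0], 0]
    - [[0, 10, 0], [0, 0, 0], 0]
    - [[0, 15, 0], [0, 0, 0], 0]
    - [[0, 15, 0], [0, 0, 0], 0]
    - [[0, 15, 0], [0, 0, 0], 0]
    - [[0, 15, 0], [0, 0, 0], 0]
    - [[0, 15, 0], [0, 0, 0], 0]
    - [[0, 15, 0], [0, 0, 0], 0]
    - [[0, 12, 0], [0, 0, 0], 0]
    - [[0, 10, 0], [0, 0, 0], 0]
    - [[0, 8, 0], [0, 0, 0], 0]
    - [[0, 6, 0], [0, 0, 0], 0]
    - [[0, 0, 0], [0, 0, 0], 0]
    - [[0, 0, 0], [0, 0, 0], 0]

```text
t: 18.48
eef_pos: [0.5124, 0.211, 0.0429]
ee_rot: [3.141, 0.0, -3.086]
force: [-1.0, -0.2, -2.9]
width: 0.0357
```

Call:
arm_command:
  motion:
    - [[0, 0, 0.5], [0, 0, 0], 0.48]
    - [[0, 0, 0], [0, 0, 0], 0.48]
    - [[0, 0, 0], [0, 0, 0], 0.48]
    - [[0, 0, -15], [0, 0, 0], 0.48]
    - [[0, 0, -30], [0, 0, 0], 0.48]
    - [[0, 0, -30], [0, 0, 0], 0.48]
    - [[0, 0, -30], [0, 0, 0], 0.48]

```text
t: 19.07
eef_pos: [0.5126, 0.2106, 0.1488]
ee_rot: [3.141, 0.0, -3.086]
force: [0.1, 0.2, -0.6]
width: 0.042
```

Call:
arm_command:
  motion:
    - [[-1.2, -20, 0], [0, 0, 0], 0.48]
    - [[-1.2, -34, 0], [0, 0, 0], 0.48]
    - [[-1.2, -34, 0], [0, 0, 0], 0.48]
    - [[-1.2, -34, 0], [0, 0, 0], 0.48]
    - [[-1.2, -34, 0], [0, 0, 0], 0.48]
    - [[-1.2, -34, 0], [0, 0, 0], 0.48]
    - [[-1.2, -34, 0], [0, 0, 0], 0.48]
    - [[-1.2, -34, 0], [0, 0, 0], 0.48]
    - [[-1.2, -34, 0], [0, 0, 0], 0.48]
    - [[-1.2, -34, 8], [0, 0, 0], 0.48]
    - [[-1.2, -34, 8], [0, 0, 0], 0.48]
    - [[-1.2, -34, 8], [0, 0, 0], 0.48]
    - [[-1.2, -24, 8], [0, 0, 0], 0.48]
    - [[0, -12, 0], [0, 0, 0], 0.48]
    - [[0, 0, 0], [0, 0, 0], 0.48]
    - [[0, 0, 0], [0, 0, 0], 0.48]

```text
t: 20.4
eef_pos: [0.552, -0.2183, 0.1156]
ee_rot: [3.141, 0.0, -3.088]
force: [0.4, 0.1, -0.5]
width: 0.0421
```

```bash
python3 - <<'E'
from h import *
im,W=shot('pics/w7.png'); s=arm.get_state(); print(s['eef_pos'],s['ee_rot'],s['t'],s['width'])
cv2.imwrite('pics/side3.png',arm.grab_frame('side')[:,:,::-1])
a=cv2.imread('pics/side3.png')[110:430,160:430]
cv2.imwrite('pics/c7.png',np.hstack([cv2.resize(cv2.imread('pics/w7.png')[80:400,160:540],(0,0),fx=1.4,fy=1.4),cv2.resize(a,(268,448))]))
E
```

```text
[ 0.55212128 -0.21759583  0.11588542] [ 3.14150745e+00  7.41786639e-04 -3.08656501e+00] 20.45 0.04214369895888349
```

View pics/c7.png

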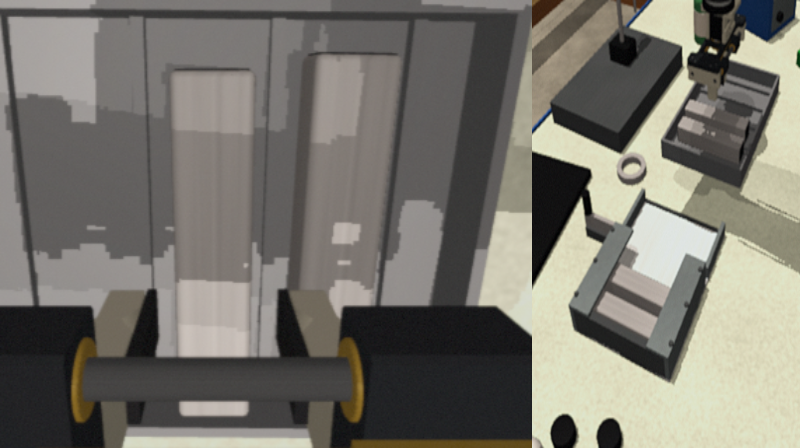

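```bash
python3 - <<'E'
from h import *
f=lambda u,v:(160+u/1.4,80+v/1.4)
tool('pics/w7.png',[f(*p) for p in [(171,72),(253,70),(175,280),(250,280),(180,415),(247,415),(313,56),(399,54),(306,280),(379,280)]])
E
```

```text
(282.14285714285717, 131.42857142857144) [ 83.3 -18.4  73.6]
(340.7142857142857, 130.0) [84.1 14.9 73.6]
(285.0, 280.0) [ -8.5 -19.   73.6]
(338.57142857142856, 280.0) [-8.5 15.7 73.6]
(288.57142857142856, 376.42857142857144) [-83.2 -18.3  73.7]
(336.42857142857144, 376.42857142857144) [-83.2  15.8  73.7]
(383.57142857142856, 120.0) [89.5 38.9 73.6]
(445.0, 118.57142857142858) [90.3 73.5 73.6]
(378.57142857142856, 280.0) [-8.4 41.6 73.6]
(430.7142857142857, 280.0) [-8.4 75.5 73.6]
```

Call:
arm_command:
  motion:
    - [[0, -3.8, 0], [0, 0, 0], 0.5]
    - [[0, 0, 15], [0, 0, 0], 0.5]
    - [[0, 0, 15], [0, 0, 0], 0.5]
    - [[0, 0, 13], [0, 0, 0], 0.5]
    - [[0, 0, 5], [0, 0, 0], 0.5]
    - [[0, 0, 5], [0, 0, 0], 0.5]
    - [[0, 0, 4], [0, 0, 0], 0.5]
    - [[0, 0, 0], [0, 0, 0], 0.5]

```text
t: 21.17
eef_pos: [0.5522, -0.2214, 0.0584]
ee_rot: [3.142, -0.0, -3.086]
force: [0.3, -1.6, 0.4]
width: 0.0439
```

No contact; descend the rest and grip.

Call:
arm_command:
  motion:
    - [[0, 0, 6], [0, 0, 0], 0.5]
    - [[0, 0, 6], [0, 0, 0], 0.5]
    - [[0, 0, 5], [0, 0, 0], 0.5]
    - [[0, 1, 0], [0, 0, 0], 0.3]
    - [[0, 1, 0], [0, 0, 0], 0]
    - [[0, 0, 0], [0, 0, 0], 0]
    - [[0, 0, 0], [0, 0, 0], 0]
    - [[0, 0, 0], [0, 0, 0], 0]
    - [[0, 0, -15], [0, 0, 0], 0]
    - [[0, 0, -30], [0, 0, 0], 0]
    - [[0, 0, -30], [0, 0, 0], 0]
    - [[0, 0, -25], [0, 0, 0], 0]
    - [[0, 0, 0], [0, 0, 0], 0]
    - [[0, 0, 0], [0, 0, 0], 0]

```text
t: 22.33
eef_pos: [0.5528, -0.2197, 0.1432]
ee_rot: [-3.141, 0.004, -3.086]
force: [0.0, -0.8, -4.1]
width: 0.0358
```

Call:
arm_command:
  motion:
    - [[2, 20, 0], [0, 0, 0], 0]
    - [[2, 34, 0], [0, 0, 0], 0]
    - [[2, 34, 0], [0, 0, 0], 0]
    - [[2, 34, 0], [0, 0, 0], 0]
    - [[2, 34, 0], [0, 0, 0], 0]
    - [[2, 34, 0], [0, 0, 0], 0]
    - [[2, 34, 0], [0, 0, 0], 0]
    - [[2, 34, 0], [0, 0, 0], 0]
    - [[1, 25, 0], [0, 0, 0], 0]
    - [[0, 13, 0], [0, 0, 0], 0]
    - [[0, 0, 0], [0, 0, 0], 0]
    - [[0, 0, 0], [0, 0, 0], 0]

```text
t: 23.33
eef_pos: [0.5179, 0.075, 0.1405]
ee_rot: [-3.141, -0.002, -3.085]
force: [0.5, -0.7, -3.2]
width: 0.0359
```

Call:
arm_command:
  motion:
    - [[-1, 0, 20], [0, 0, 0], 0]
    - [[0, 0, 25], [0, 0, 0], 0]
    - [[0, 0, 25], [0, 0, 0], 0]
    - [[0, 0, 20], [0, 0, 0], 0]
    - [[0, 0, 8.5], [0, 0, 0], 0]
    - [[0, 0, 0], [0, 0, 0], 0]
    - [[0, 10, 0], [0, 0, 0], 0]
    - [[0, 15, 0], [0, 0, 0], 0]
    - [[0, 15, 0], [0, 0, 0], 0]
    - [[0, 15, 0], [0, 0, 0], 0]
    - [[0, 13, 0], [0, 0, 0], 0]
    - [[0, 12, 0], [0, 0, 0], 0]
    - [[0, 10, 0], [0, 0, 0], 0]
    - [[0, 8, 0], [0, 0, 0], 0]
    - [[0, 2, 0], [0, 0, 0], 0]
    - [[0, 0, 0], [0, 0, 0], 0]
    - [[0, 0, 0], [0, 0, 0], 0]

```text
t: 24.75
eef_pos: [0.5141, 0.175, 0.043]
ee_rot: [3.141, 0.0, -3.086]
force: [-0.9, -0.2, -2.7]
width: 0.036
```

Call:
arm_command:
  motion:
    - [[0, 0, 0.5], [0, 0, 0], 0.48]
    - [[0, 0, 0], [0, 0, 0], 0.48]
    - [[0, 0, 0], [0, 0, 0], 0.48]
    - [[0, 0, -15], [0, 0, 0], 0.48]
    - [[0, 0, -30], [0, 0, 0], 0.48]
    - [[0, 0, -30], [0, 0, 0], 0.48]
    - [[0, 0, -30], [0, 0, 0], 0.48]

```text
t: 25.33
eef_pos: [0.5142, 0.1747, 0.1488]
ee_rot: [3.141, 0.0, -3.086]
force: [1.3, 0.9, -0.4]
width: 0.0423
```

Call:
arm_command:
  motion:
    - [[-1, -20, 0], [0, 0, 0], 0.52]
    - [[-1, -34, 0], [0, 0, 0], 0.52]
    - [[-1, -34, 0], [0, 0, 0], 0.52]
    - [[-1, -34, 0], [0, 0, 0], 0.52]
    - [[-1, -34, 0], [0, 0, 0], 0.52]
    - [[-1, -34, 0], [0, 0, 0], 0.52]
    - [[-1, -34, 8], [0, 0, 0], 0.52]
    - [[-1, -34, 8], [0, 0, 0], 0.52]
    - [[-1, -34, 8], [0, 0, 0], 0.52]
    - [[-1, -24, 8], [0, 0, 0], 0.52]
    - [[-1, -20, 0], [0, 0, 0], 0.52]
    - [[0, 0, 0], [0, 0, 0], 0.52]
    - [[0, 0, 0], [0, 0, 0], 0.52]

```text
t: 26.42
eef_pos: [0.5438, -0.1612, 0.1154]
ee_rot: [3.141, 0.0, -3.089]
force: [0.5, -0.6, 0.3]
width: 0.0458
```

```bash
python3 - <<'E'
from h import *
im,W=shot('pics/w8.png'); s=arm.get_state(); print(s['eef_pos'],s['ee_rot'],s['t'],s['width'])
cv2.imwrite('pics/side4.png',arm.grab_frame('side')[:,:,::-1])
a=cv2.imread('pics/side4.png')[110:430,160:430]
cv2.imwrite('pics/c8.png',np.hstack([cv2.resize(cv2.imread('pics/w8.png')[80:400,160:540],(0,0),fx=1.4,fy=1.4),cv2.resize(a,(268,448))]))
E
```

```text
[ 0.54380154 -0.16045046  0.11556551] [ 3.14141387e+00  5.56745623e-04 -3.08754663e+00] 26.4667 0.04580540823721317
```

View pics/c8.png

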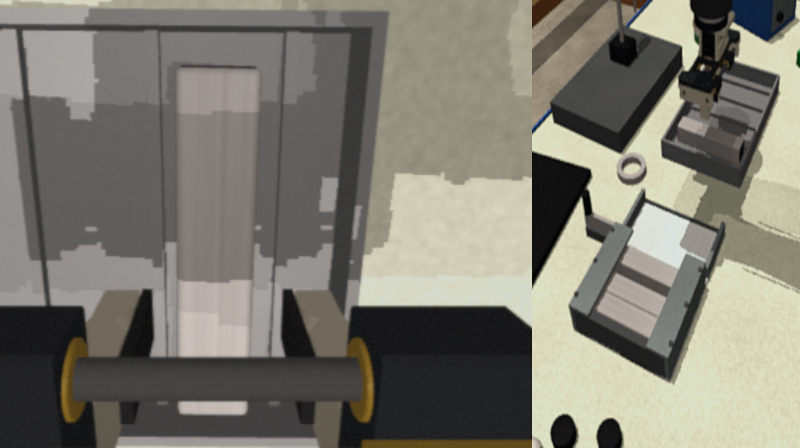

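Call:
arm_command:
  motion:
    - [[1, 0.6, 15], [0, 0, 0], 0.52]
    - [[0, 0, 15], [0, 0, 0], 0.52]
    - [[0, 0, 15], [0, 0, 0], 0.52]
    - [[0, 0, 15], [0, 0, 0], 0.52]
    - [[0, 0, 14], [0, 0, 0], 0.52]
    - [[0, 0, 0], [0, 0, 0], 0.52]
    - [[0, 0, 0], [0, 0, 0], 0]
    - [[0, 0, 0], [0, 0, 0], 0]
    - [[0, 0, 0], [0, 0, 0], 0]
    - [[0, 0, 0], [0, 0, 0], 0]
    - [[0, 0, -15], [0, 0, 0], 0]
    - [[0, 0, -30], [0, 0, 0], 0]
    - [[0, 0, -30], [0, 0, 0], 0]
    - [[0, 0, -25], [0, 0, 0], 0]
    - [[0, 0, 0], [0, 0, 0], 0]
    - [[0, 0, 0], [0, 0, 0], 0]

```text
t: 27.85
eef_pos: [0.5435, -0.1594, 0.1435]
ee_rot: [3.141, 0.004, -3.086]
force: [-1.3, -0.1, -3.7]
width: 0.0359
```

Call:
arm_command:
  motion:
    - [[1.5, 20, 0], [0, 0, 0], 0]
    - [[1.5, 34, 0], [0, 0, 0], 0]
    - [[1.5, 34, 0], [0, 0, 0], 0]
    - [[1.5, 34, 0], [0, 0, 0], 0]
    - [[1.5, 34, 0], [0, 0, 0], 0]
    - [[1.5, 34, 0], [0, 0, 0], 0]
    - [[1, 30, 0], [0, 0, 0], 0]
    - [[0, 15, 0], [0, 0, 0], 0]
    - [[0, 0, 0], [0, 0, 0], 0]
    - [[0, 0, 0], [0, 0, 0], 0]

```text
t: 28.68
eef_pos: [0.5186, 0.0752, 0.1403]
ee_rot: [-3.141, -0.002, -3.084]
force: [-0.0, -0.5, -3.4]
width: 0.0359
```

Call:
arm_command:
  motion:
    - [[-0.5, 0, 20], [0, 0, 0], 0]
    - [[0, 0, 25], [0, 0, 0], 0]
    - [[0, 0, 25], [0, 0, 0], 0]
    - [[0, 0, 20], [0, 0, 0], 0]
    - [[0, 0, 8.5], [0, 0, 0], 0]
    - [[0, 0, 0], [0, 0, 0], 0]
    - [[0, 10, 0], [0, 0, 0], 0]
    - [[0, 15, 0], [0, 0, 0], 0]
    - [[0, 15, 0], [0, 0, 0], 0]
    - [[0, 13, 0], [0, 0, 0], 0]
    - [[0, 10, 0], [0, 0, 0], 0]
    - [[0, 2, 0], [0, 0, 0], 0]
    - [[0, 0, 0], [0, 0, 0], 0]
    - [[0, 0, 0], [0, 0, 0], 0]
    - [[0, 0, 0.5], [0, 0, 0], 0.48]
    - [[0, 0, 0], [0, 0, 0], 0.48]
    - [[0, 0, 0], [0, 0, 0], 0.48]
    - [[0, 0, -15], [0, 0, 0], 0.48]
    - [[0, 0, -25], [0, 0, 0], 0.48]
    - [[0, 0, 0], [0, 0, 0], 0]

```text
t: 30.35
eef_pos: [0.5189, 0.1403, 0.0865]
ee_rot: [3.139, 0.006, -3.086]
force: [0.7, 0.3, 0.9]
width: 0.0387
```

Call:
arm_command:
  motion:
    - [[0, 0, 0], [0, 0, 0], 0]
    - [[0, -24, 0], [0, 0, 0], 0]
    - [[0, -24, 0], [0, 0, 0], 0]
    - [[0, 0, 15], [0, 0, 0], 0]
    - [[0, 0, 15], [0, 0, 0], 0]
    - [[0, 0, 14], [0, 0, 0], 0]
    - [[0, 0, 0], [0, 0, 0], 0]

```text
t: 30.93
eef_pos: [0.5174, 0.0903, 0.0358]
ee_rot: [-3.14, -0.004, -3.087]
force: [-0.5, 0.2, 0.0]
width: 0.0008
```

Call:
arm_command:
  motion:
    - [[0, 4, 0], [0, 0, 0], 0]
    - [[0, 4, 0], [0, 0, 0], 0]
    - [[0, 4, 0], [0, 0, 0], 0]
    - [[0, 4, 0], [0, 0, 0], 0]
    - [[0, 4, 0], [0, 0, 0], 0]
    - [[0, 4, 0], [0, 0, 0], 0]
    - [[0, 4, 0], [0, 0, 0], 0]
    - [[0, 2, 0], [0, 0, 0], 0]
    - [[0, 0, 0], [0, 0, 0], 0]
    - [[0, 0, 0], [0, 0, 0], 0]

```text
t: 31.77
eef_pos: [0.5176, 0.1218, 0.0389]
ee_rot: [3.141, 0.001, -3.086]
force: [-0.7, -3.7, 3.9]
width: 0.0004
```

Call:
arm_command:
  motion:
    - [[0, 2, 0], [0, 0, 0], 0]
    - [[0, 2, 0], [0, 0, 0], 0]
    - [[0, 1, 0], [0, 0, 0], 0]
    - [[0, 0, 0], [0, 0, 0], 0]

```text
t: 32.1
eef_pos: [0.5169, 0.125, 0.0389]
ee_rot: [-3.139, -0.001, -3.086]
force: [2.2, -13.0, 8.5]
width: 0.0003
```

Call:
arm_command:
  motion:
    - [[0, 1, 0], [0, 0, 0], 0]
    - [[0, 1, 0], [0, 0, 0], 0]
    - [[0, 0, 0], [0, 0, 0], 0]

```text
t: 32.35
eef_pos: [0.5166, 0.1266, 0.0389]
ee_rot: [-3.139, -0.002, -3.086]
force: [1.9, -13.6, 9.5]
width: 0.0005
```

Call:
arm_command:
  motion:
    - [[0, 1, 0], [0, 0, 0], 0]
    - [[0, 1, 0], [0, 0, 0], 0]
    - [[0, 0, 0], [0, 0, 0], 0]

```text
t: 32.6
eef_pos: [0.5164, 0.1285, 0.0389]
ee_rot: [-3.139, -0.002, -3.086]
force: [1.7, -12.9, 10.2]
width: 0.0003
```

```bash
python3 - <<'E'
from h import *
im,W=shot('pics/w9.png'); s=arm.get_state(); print(s['eef_pos'],s['force'])
b=arm.grab_frame('side')[:,:,::-1]
cv2.imwrite('pics/c9.png',np.hstack([cv2.resize(cv2.imread('pics/w9.png'),(0,0),fx=.7,fy=.7),cv2.resize(b[230:390,180:370],(352,336))]))
E
```

```text
[0.5164006  0.12845311 0.03892584] [  1.950844   -14.25887219   9.26427406]
```

View pics/c9.png

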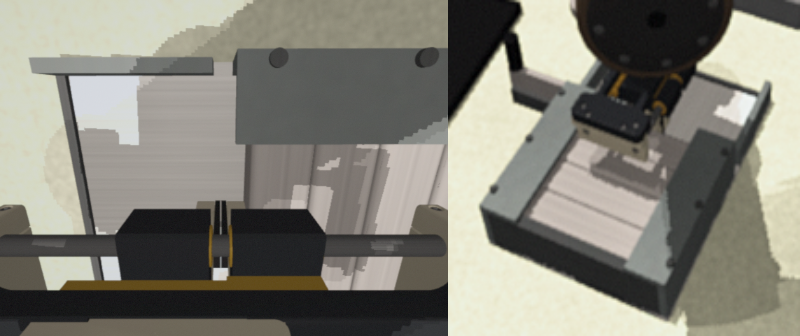

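```bash
python3 - <<'E'
from h import *
tool('pics/w9.png',[(247/.7,150/.7),(247/.7,190/.7),(316/.7,180/.7),(385/.7,180/.7)]); tool('pics/w9.png',[(236/.7,141/.7)],.056)
E
```

```text
(352.8571428571429, 214.2857142857143) [52.8 14.9 -3. ]
(352.8571428571429, 271.42857142857144) [29.  15.7 -3.1]
(451.42857142857144, 257.14285714285717) [35.3 55.1 -3.2]
(550.0, 257.14285714285717) [35.4 94.6 -3.3]
(337.14285714285717, 201.42857142857144) [ 60.5   7.9 -17. ]
```

Call:
arm_command:
  motion:
    - [[0, -3, 0], [0, 0, 0], 0]
    - [[0, -3, 0], [0, 0, 0], 0]
    - [[0, 0, -25], [0, 0, 0], 0]
    - [[0, 0, -35], [0, 0, 0], 0]
    - [[0, 0, -35], [0, 0, 0], 0.5]
    - [[-26, 1, 0], [0, 0, 0], 0.5]
    - [[-26, 1, 0], [0, 0, 0], 0.5]
    - [[-26, 1, 0], [0, 0, 0], 0.5]
    - [[-26, 1, 0], [0, 0, 0], 0.5]
    - [[-26, 1, 0], [0, 0, 0], 0.5]
    - [[-26, 1, 0], [0, 0, 0], 0.5]
    - [[-26, 0, 0], [0, 0, 0], 0.5]
    - [[0, 0, 0], [0, 0, 0], 0.5]
    - [[0, 0, 0], [0, 0, 0], 0.5]

```text
t: 33.87
eef_pos: [0.6994, 0.141, 0.132]
ee_rot: [3.141, -0.001, -3.087]
force: [-1.3, 0.0, 0.4]
width: 0.0435
```

```bash
python3 - <<'E'
from h import *
im,W=shot('pics/w10.png'); s=arm.get_state(); print(s['eef_pos'],s['ee_rot'])
E
```

```text
[0.69847955 0.14085293 0.13235199] [ 3.14142849e+00 -1.37801926e-03 -3.08645623e+00]
```

View pics/w10.png

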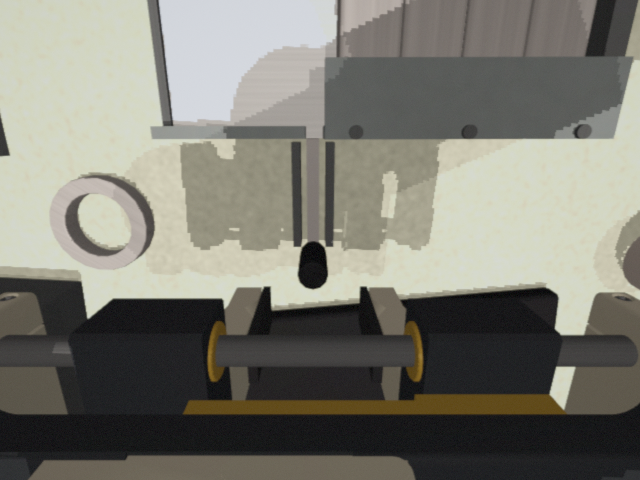

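Call:
arm_command:
  motion:
    - [[0, 0, 16], [0, 0, 0], 0.5]
    - [[0, 0, 16], [0, 0, 0], 0.5]
    - [[0, 0, 14], [0, 0, 0], 0.5]
    - [[0, 0, 0], [0, 0, 0], 0]
    - [[0, 0, 0], [0, 0, 0], 0]
    - [[0, 0, 0], [0, 0, 0], 0]
    - [[0, 0, 0], [0, 0, 0], 0]
    - [[0, 0, 0], [0, 0, 0], 0]
    - [[4, 0, 0], [0, 0, 0], 0]
    - [[7, 0, 0], [0, 0, 0], 0]
    - [[7, 0, 0], [0, 0, 0], 0]
    - [[7, 0, 0], [0, 0, 0], 0]
    - [[7, 0, 0], [0, 0, 0], 0]
    - [[7, 0, 0], [0, 0, 0], 0]
    - [[7, 0, 0], [0, 0, 0], 0]
    - [[7, 0, 0], [0, 0, 0], 0]
    - [[7, 0, 0], [0, 0, 0], 0]
    - [[7, 0, 0], [0, 0, 0], 0]
    - [[0, 0, 0], [0, 0, 0], 0]
  newtons: 20

```text
t: 35.5
eef_pos: [0.6313, 0.1358, 0.089]
ee_rot: [-3.141, 0.001, -3.086]
force: [-0.9, -4.2, 3.7]
width: 0.0172
```

Call:
arm_command:
  motion:
    - [[2, 0, 0], [0, 0, 0], 0]
    - [[2, 0, 0], [0, 0, 0], 0]
    - [[0, 0, 0], [0, 0, 0], 0]
    - [[0, 0, 0], [0, 0, 0], 0]

```text
t: 35.83
eef_pos: [0.6293, 0.1358, 0.089]
ee_rot: [-3.141, 0.003, -3.086]
force: [4.4, -5.8, 1.7]
width: 0.0174
```

Call:
arm_command:
  motion:
    - [[2, 0, 0], [0, 0, 0], 0]
    - [[1, 0, 0], [0, 0, 0], 0]
    - [[0, 0, 0], [0, 0, 0], 0]
    - [[0, 0, 0], [0, 0, 0], 0]

```text
t: 36.17
eef_pos: [0.6289, 0.1358, 0.0891]
ee_rot: [-3.142, 0.007, -3.086]
force: [14.9, -8.9, -6.6]
width: 0.0175
```

Call:
arm_command:
  motion:
    - [[-2, 0, 0], [0, 0, 0], 0]
    - [[0, 0, 0], [0, 0, 0], 0.5]
    - [[0, 0, 0], [0, 0, 0], 0.5]
    - [[0, 0, 0], [0, 0, 0], 0.5]
    - [[0, 0, -30], [0, 0, 0], 0.5]
    - [[0, 0, -35], [0, 0, 0], 0.5]
    - [[0, 0, -35], [0, 0, 0], 0.5]
    - [[0, 0, -35], [0, 0, 0], 0.5]
    - [[0, 0, -10], [0, 0, 0], 0.5]
    - [[0, 0, 0], [0, 0, 0], 0.5]
    - [[0, 0, 0], [0, 0, 0], 0.5]

```text
t: 37.08
eef_pos: [0.6268, 0.1371, 0.2336]
ee_rot: [3.14, 0.002, -3.086]
force: [0.4, 0.8, -1.0]
width: 0.0436
```

```bash
python3 - <<'E'
from h import *
im,W=shot('pics/w11.png'); s=arm.get_state(); print(s['eef_pos'],s['force'],s['t'])
E
```

```text
[0.62629288 0.13687087 0.23226725] [ 0.12292546 -0.22183005 -1.17598953] 37.1333
```

View pics/w11.png

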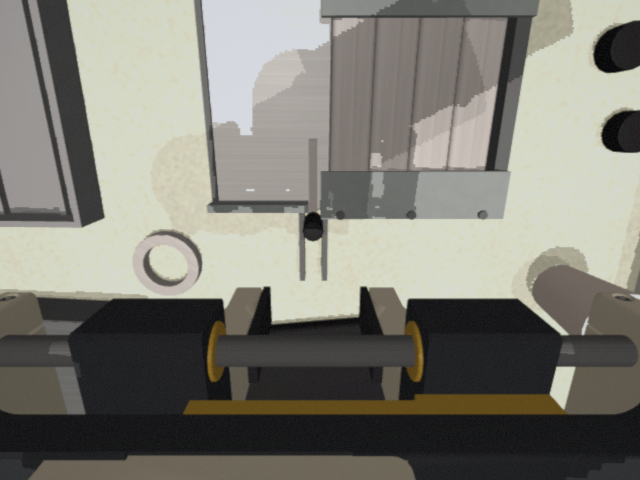

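```bash
python3 - <<'E'
from h import *
tool('pics/w11.png',[(313,139)],.04); tool('pics/w11.png',[(330,171),(330,17),(322,171)],.056); tool('pics/w11.png',[(331,100),(373,100),(416,100),(462,100),(505,100)])
tool('pics/w11.png',[(313,232)],.082)
E
```

```text
(313, 139) [ 76.8  -1.4 193.5]
(330, 171) [ 50.1  13.6 177.5]
(330, 17) [168.2  11.9 177.3]
(322, 171) [ 50.1   6.5 177.5]
(331, 100) [109.3  14.2 191.4]
(373, 100) [109.4  50.6 191.5]
(416, 100) [109.4  87.9 191.5]
(462, 100) [109.5 127.8 191.6]
(505, 100) [109.5 165.2 191.6]
(313, 232) [  1.7  -1.3 151.6]
```

```bash
python3 -c "
from station import arm
print(arm.job_done())"
```

```text
the job is handed in; nothing more can be done
None
```

I drew the keeper fully open until it hit its end stop. All four tubes were then carried, gripped, from the tray to the infeed and slid in under the lips. I pushed the row up from behind, slid the keeper shut to its stop, and handed in at about 37 s. `job_done` gives no verdict.

- **Tubes:** in the last wrist picture all four lie side by side and crosswise under the lips. The rearmost centre is at about magazine y = -12 mm; the limit is -25 mm.
- **Keeper:** its end measures 26.7 mm from the lip edge, where 27 mm is expected when fully shut, and it stopped against about 15 N.
- **Bystanders:** the race and both discs look undisturbed, and the gripper is clear of everything.
- **Disagreements:** the leading tube face measured about 3 mm beyond the stop, which cannot be right and lies within camera scale error. I stopped the last push at about 13 N while the tubes were still creeping, so small gaps may remain between them. I did not measure how well each tube is centred across the channel; its walls hold them within ±10 mm, inside the 16 mm limit.

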